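# Close and latch the eyepiece case

### The job

Close up the open eyepiece case with your fingertips: push the lid over and down until it is fully shut, without slamming it, and then press both front latches down flat against the case. Do not lift or shove the case, and leave the things standing around it alone.

Things in the scene. Friction and masses are not known exactly. Their poses are not given: they have to be found in the camera images.
- case: Grey hard case, loose, 2.2 to 3.4 kg, 185 mm deep (its x), 270 mm wide (y), 110 mm tall shut: tray 80 mm, lid 30 mm. Origin: centre of its underside on the bench; z up. Its -x side is the front, with two latches and between them a fixed black handle (11 mm proud, up to 65 mm high). Lid hinge axis at the back: parallel to y at x = +96 mm, 80 mm high. Stands side-on, front to the robot's right.
- lid (a joint): Lid angle, rad: 0 fully shut, 1.57 upright above the hinge; starts at 1.15 to 1.5, stops at 1.7. Stiff hinge: the lid stays where it is left; 0.2 to 0.7 N m moves it. Lid: shell 185 x 270 mm, 30 mm deep; its outer face is flat, 30 mm from the hinge axis, and spans 4 to 189 mm away from it. While the lid is open the outer face looks to the back of the case (+x).
- lid_edge (a point): Middle of the lid's free edge, on its outer face (the edge farthest from the hinge: the top edge while open; the front top edge, 110 mm above the bench, when shut).
- latch_left (a joint): Left latch (case y = +85 mm), rad: 0 flat down on the front, 1.57 straight out from the lid's front wall; starts at 1.2 to 1.75. Black flap 42 mm wide, 45 long, 5 thick, hinged on the lid and moving with it. Lid shut, its hinge axis (parallel to case y) is at case x = -100 mm (8 mm before the front), 96 mm high. Stiff: stays where left; about 0.1 N m (3 N at its tip) turns it.
- latch_right (a joint): The same for the right latch (at case y = -85 mm).
- latch_left_tip (a point): Free end of the left latch, mid-width, 45 mm from its hinge axis.
- latch_right_tip (a point): Free end of the right latch, mid-width, 45 mm from its hinge axis.
- eyepiece: Loose black eyepiece standing upright near the case, 44 mm across, 78 mm tall; origin at the centre of its underside. A bystander.
- counterweight: White counterweight disc lying flat, 90 mm across, 38 mm tall, with a central hole; origin at the centre of its underside. A bystander.
- tube_ring: White ring lying flat, 92 mm across, 22 mm tall; origin at the centre of its underside. A bystander.
- screwdriver: Black-handled screwdriver, 170 mm long along its x, lying on the bench in front of the case; origin at the middle of its underside. A bystander.

How it is judged (in metres and radians):
On the way, in this order (a step that is already met when the one before it is completed fails the run):
1. the lid is pushed fully shut while both latches still stand out (value of joint lid below 0.03 rad and value of joint each of latch_left, latch_right above 0.5 rad), for 0.2 s.
2. both latches are pressed flat with the lid shut (value of joint lid below 0.03 rad and value of joint each of latch_left, latch_right below 0.1 rad), for 0.2 s.
At the end, for the whole second after the job is handed in: The lid is shut (within 0.03 rad, about 5 mm at its edge), both latches lie flat on the front (within 0.1 rad, about 4 mm at the tip), the case stands still and level within 30 mm of where it was, and the four things around it have moved less than 20 mm (all of step 2 and linear speed of case below 0.02 m/s and distance of case from where it was at the start of the episode below 0.03 m and angle between case's own z axis and vertical below 0.05 rad and distance of each of eyepiece, counterweight, tube_ring, screwdriver from where it was at the start of the episode below 0.02 m); the robot touches nothing.
It fails at once if the loose eyepiece, counterweight, tube ring or screwdriver is moved more than 20 mm (distance of any of eyepiece, counterweight, tube_ring, screwdriver from where it was at the start of the episode above 0.02 m).
It fails at once if the case is shoved more than 30 mm, lifted, or tipped up (distance of case from where it was at the start of the episode above 0.03 m or height (world z) of case above 0.012 m or angle between case's own z axis and vertical above 0.08 rad).
It fails at once if the lid is slammed (closes faster than 3 rad/s) (velocity of joint lid below -3 rad/s).
It also fails if it takes over 54 s, if anything falls off the work surface, if the arm or the gripper's body presses on something with over 40 N, if the wrist force passes 120 N, or if a joint passes its speed limit or range.

### The arm

A 6-joint arm with a two-finger parallel gripper is mounted at the origin on the work surface. World frame = base frame: x ahead of the robot, y to its left, z up, the work surface at z = 0. Lengths are in m, angles in degrees, forces in N, time in s.
With the tool pointing down it reaches from about 0.25 to 0.725 m from the base axis. Payload 9.7 kg.
Tool frame: the origin (TCP) lies midway between the tips of the shut fingers; the grasp point (between the pads) lies 19 mm behind it; x points along the fingers, y is the direction in which the jaws open and shut, and the axes are right-handed (so a half turn about x gives the same grasp; the last joint's range is limited). The gripper opens to 85 mm and grips with 20 to 120 N. Pads are 22 mm wide; open, the fingers measure 114 mm over their backs; the gripper's body (76 mm by 85 mm) begins 54 mm behind the grasp point. The pads swing forward as they close: fully open they stand 13 mm farther back than shut.
Start: joints at [-75.459, 4.979, 10.078, 95.1, 0, 90], TCP at [0.138, -0.532, 0.231] pointing down, gripper open.
Joint ranges: [-179.16, 179.16], [-48.56, 103.87], [-65.8, 70.77], [-126.05, 130.52], [-82.76, 87.17], [-180, 180]. Speed limits (degrees/s): [127.2, 127.2, 147.25, 180, 180, 180].

### API

Orientations are given as [roll, pitch, yaw] about the fixed x, y, z axes, in that order (R = Rz(yaw) Ry(pitch) Rx(roll)).
In Python, from workcell import bot, cams gives the robot as it stands.
- The arm moves only by the tool apply_moves, never from a script. Its argument "commands" is a list of rows, each a list of 5 numbers: the shift along the tool's x, y, z in m, then the turn about the tool's x in rad, then the opening, from -1 (shut) to 1 (fully open). In form: [[tx, ty, tz, roll, hand], ...]. A call has 1 to 12 rows; each row is the pose to reach, as a shift and turn from the pose measured when the call began, along the tool's axes at that moment; what a row does not reach only later rows make up. A row lasts 1/10 s, in which the tool goes at most 50 mm and 8.59 degrees, less where a joint would pass 70% of its speed; a pose out of reach is approached as far as the arm can. A call with a gripper value outside its range is refused whole. The fingers move at their own pace and stop on an object; "newtons" is the grip in N (left out, the last holds). Time passes only in rows, so rows that repeat a pose let the fingers close. It gives the time, the measured TCP pose, the force and the opening at its end, in the units of the state.
- bot.get_obs(): the state, without advancing time (a new reading comes with each control period).
- cams.camera(name): name is "side" or "top"; returns a dict with "frame" (384x512x3 uint8, blue, green, red), "depth" (384x512 float32, m along the optical axis (not along the pixel's ray), 0 where there is no reading), "camera_matrix" (3x3 intrinsics, pixels), "D" ([k1, k2, p1, p2, k3] as OpenCV has them; the pictures are not rectified), "R" (3x3) and "t" (3): a world point X has camera coordinates R X + t. Camera axes: x right, y down, z forward; pixel columns grow to the right and rows downward; lengths in m; the calibration is good to about 2 mm. A picture is of the moment at which its call begins.
- bot.job_done(): hands the job in, once; it reports no verdict.
Trained networks look in the newest picture that a camera, given by its name, has taken for a name from the list of things; names that differ only in an ending like _2 or _b are one class to them, and where a whole thing is asked for, a point or a joint stands for the part that bears it (a point fixed in the world has none). Each returns a list of dicts, best first, with "confidence" (0 to 1); they miss things now and then, are a little off and sometimes report something else, mostly with a low value. They report only what shows in the picture. A call takes as long as a camera call.
- cams.spot_in(name, camera): "rect" ([left, top, right, bottom] in pixels, round what is visible of it).
The state is a dict: "time": time; "q": joint angles; "qd": joint speeds; "joint_efforts": joint torques, N m; "ee_pos": TCP position; "tcp_rot": TCP orientation; "wrist_force": force on the tool from outside, world axes, zero at the start; "torque": the same for the moment, N m; "opening": finger opening in m.
Only numpy, scipy, OpenCV 4.12 (cv2) and the standard library are available. Lean on these libraries where they do the work, as an engineer would, in place of code of your own. Each camera call takes 0.05 s, during which the arm holds its last target. There are 200 camera calls.

## Working session

There is one attempt and no reset: what is moved stays moved. The work goes in short steps, Python scripts to look and compute and a tool call to move; the robot and the scene stay as the last step left them, time stands still between calls to the robot, and variables do not carry over. Pictures are saved under pics/ and viewed, about 8 in all and at most 12, crops included, and the job is handed in when it is done.

Besides the shell and the picture viewer there is one more tool, called after "Emit:" as name(argument=value, ...) on one line, values as JSON. apply_moves: Moves the arm, as the interface text tells. Its arguments: {"type":"object","properties":{"commands":{"type":"array"},"newtons":{"type":"number"}},"required":["commands"]}

```bash
mkdir -p pics; cat > h.py <<'E'
import numpy as np, cv2
from workcell import bot, cams
def pts(c):
    d=c["depth"]; h,w=d.shape
    u,v=np.meshgrid(np.arange(w),np.arange(h))
    p=cv2.undistortPoints(np.stack([u,v],-1).reshape(-1,1,2).astype(np.float64),c["camera_matrix"],np.array(c["D"])).reshape(h,w,2)
    X=np.concatenate([p*d[...,None],d[...,None]],-1)
    W=(X-np.array(c["t"]))@np.array(c["R"])
    W[d<=0]=np.nan
    return W
E
python3 - <<'E'
from h import *
o=bot.get_obs(); print(o)
ims=[]
for n in("side","top"):
    c=cams.camera(n); ims.append(c["frame"]); W=pts(c); np.save(n+".npy",W)
    print(n,"campos",-np.array(c["R"]).T@np.array(c["t"]))
    for k in("case","lid","latch_left","latch_right","eyepiece","counterweight","tube_ring","screwdriver"):
        for r in cams.spot_in(k,n)[:2]:
            l,t,R,b=[int(x) for x in r["rect"]]
            q=W[max(t,0):b,max(l,0):R].reshape(-1,3)
            print(k,[l,t,R,b],round(r["confidence"],2),np.nanmedian(q,0).round(3),np.nanpercentile(q,[2,98],axis=0).round(3).tolist())
    cv2.imwrite(f"pics/{n}0.png",cv2.resize(c["frame"],(800,600)))
E
```

```text
{'time': 0.0, 'q': array([-7.54580023e+01,  5.01301234e+00,  1.00327424e+01,  9.50997397e+01,
        1.16227472e-03,  9.00015522e+01]), 'qd': array([-0.05850732,  0.07078951,  0.03485515,  0.02532101, -0.03026944,
       -0.11278452]), 'joint_efforts': array([-8.63974929e-04, -5.20380914e+01,  4.64807940e+01,  1.63835718e-02,
       -7.48180014e-05,  1.03496799e-05]), 'ee_pos': array([ 0.13804491, -0.5321475 ,  0.2305494 ]), 'tcp_rot': array([-90.83070625,  89.91998191, 103.70973842]), 'wrist_force': array([ 0.54797851, -0.61672529, -0.40400759]), 'torque': array([-0.00071609, -0.02402269,  0.04525472]), 'opening': 0.08519428958391125}
side campos [ 0.93515208 -0.74849388  0.7445287 ]
case [161, 96, 293, 259] 0.78 [0.521 0.068 0.051] [[0.014, -0.131, -0.347], [0.726, 1.483, 0.276]]
case [293, 173, 324, 198] 0.52 [0.721 0.248 0.007] [[0.667, 0.183, -0.001], [0.767, 0.325, 0.026]]
lid [198, 92, 294, 198] 0.59 [0.522 0.108 0.088] [[-0.282, 0.025, -0.699], [0.707, 2.229, 0.3]]
latch_left [207, 93, 223, 115] 0.72 [0.479 0.099 0.279] [[-0.484, 0.087, -0.607], [0.51, 1.982, 0.319]]
latch_l
[... 824 characters left out ...]
091 0.084] [[0.446, 0.022, -0.004], [0.778, 0.182, 0.283]]
latch_left [200, 139, 309, 278] 0.57 [0.56  0.034 0.066] [[0.383, -0.116, -0.004], [0.766, 0.184, 0.27]]
eyepiece [157, 220, 172, 236] 0.78 [0.513 0.277 0.076] [[0.494, 0.26, -0.003], [0.539, 0.313, 0.081]]
counterweight [276, 135, 305, 168] 0.65 [ 0.731 -0.072  0.036] [[0.687, -0.113, -0.003], [0.787, -0.031, 0.042]]
counterweight [200, 140, 259, 257] 0.33 [0.583 0.095 0.084] [[0.441, 0.024, -0.004], [0.767, 0.188, 0.283]]
tube_ring [168, 142, 202, 174] 0.62 [0.722 0.235 0.001] [[0.676, 0.188, -0.005], [0.769, 0.285, 0.025]]
screwdriver [335, 207, 351, 268] 0.61 [ 0.484 -0.214  0.001] [[0.404, -0.24, -0.005], [0.568, -0.194, 0.027]]
```

View pics/side0.png

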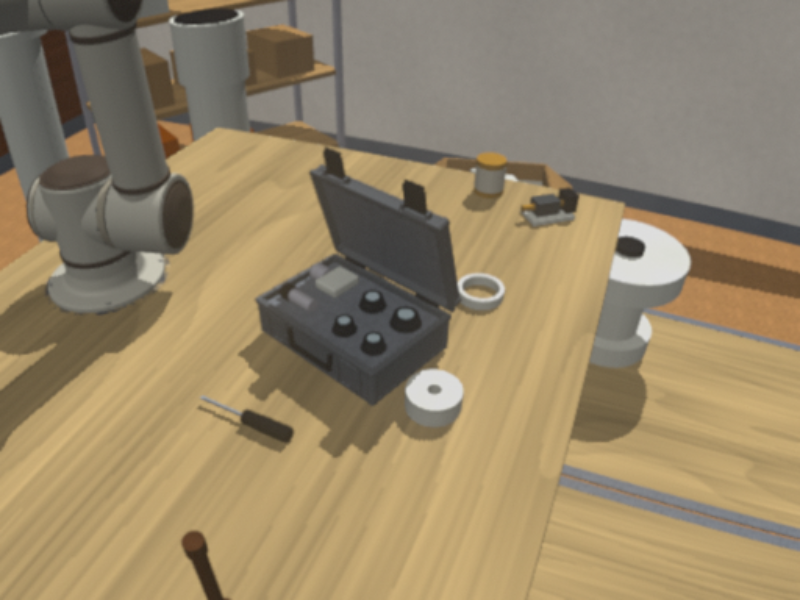

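View pics/top0.png

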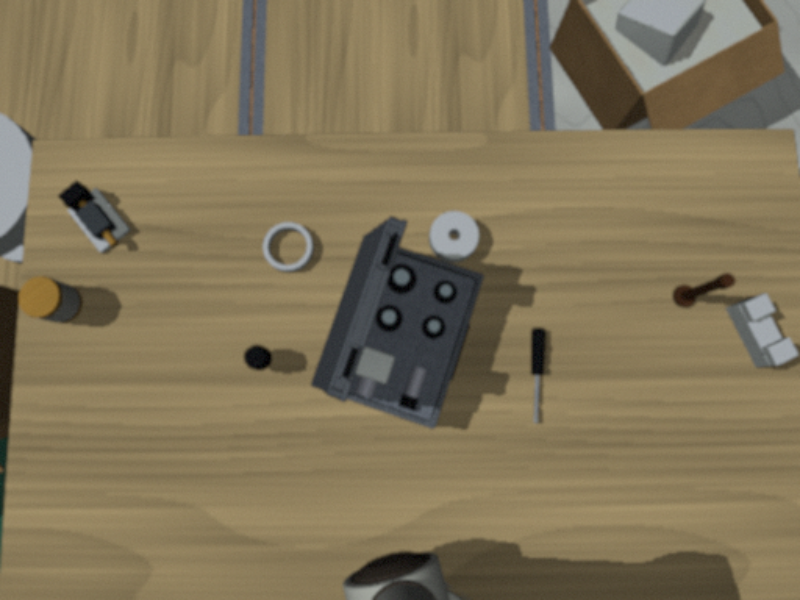

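The side view shows the open case: latches at (335,163) and (415,197), the counterweight at (434,397) close to the right end, and the screwdriver at (250,420). The top view shows the case front facing image right (-y), tilted about 17°, with the handle on the right edge. The ring (288,247) and eyepiece (258,357) are behind the lid.

```bash
cat > fit.py <<'E'
from h import *
from scipy.optimize import least_squares
S=np.load("side.npy").reshape(-1,3);T=np.load("top.npy").reshape(-1,3)
P=np.vstack([S,T]);P=P[np.isfinite(P).all(1)]
P=P[(P[:,0]>.3)&(P[:,0]<.8)&(P[:,1]>-.15)&(P[:,1]<.28)&(P[:,2]>.012)&(P[:,2]<.36)]
def loc(p,Q):
    c,s=np.cos(p[2]),np.sin(p[2]);d=Q[:,:2]-p[:2]
    return np.c_[d@[c,s],d@[-s,c],Q[:,2]]
def res(p,Q):
    L=loc(p,Q);a=np.abs(L[:,:2])-[.0925,.135]
    return np.where(a.max(1)>0,np.hypot(*np.maximum(a,0).T),a.max(1))
p=np.array([.56,.04,np.radians(73)])
for k in range(6):
    L=loc(p,P);r=np.abs(res(p,P))
    Q=P[(P[:,2]<.07)&(r<(.03 if k<2 else .012))]
    p=least_squares(res,p,args=(Q,),loss="soft_l1",f_scale=.002).x
    print(p[:2].round(4),np.degrees(p[2]).round(2),len(Q),np.abs(res(p,Q)).mean().round(4))
np.save("pose.npy",p)
L=loc(p,P);up=L[(L[:,2]>.1)&(np.abs(L[:,1])<.14)]
# lid profile
def lres(a,q):
    r=np.hypot(q[:,0]-.096,q[:,1]-.08)
    return r
for ylo,yhi in((-.11,-.06),(-.05,.05),(.06,.11)):
    m=up[(up[:,1]>ylo)&(up[:,1]<yhi)]
    print(ylo,yhi)
    for z in np.arange(.1,.34,.015):
        s=m[(m[:,2]>=z)&(m[:,2]<z+.015)]
        if len(s): print(round(z,3),len(s),np.percentile(s[:,0],[2,25,50,75,98]).round(3))
print(np.percentile(up[:,1],[.5,99.5]))
E
python3 fit.py
```

```text
[0.5563 0.0335] 70.71 4402 0.013
[0.5538 0.0273] 69.36 4587 0.0128
[0.5524 0.0218] 69.28 2386 0.0052
[0.5511 0.0183] 70.3 2471 0.0038
[0.5508 0.0172] 70.56 2475 0.0035
[0.5508 0.0171] 70.59 2455 0.0034
-0.11 -0.06
0.1 71 [0.103 0.104 0.106 0.109 0.123]
0.115 68 [0.098 0.1   0.102 0.107 0.118]
0.13 74 [0.094 0.096 0.098 0.1   0.114]
0.145 74 [0.09  0.092 0.093 0.096 0.11 ]
0.16 76 [0.086 0.088 0.089 0.094 0.106]
0.175 79 [0.082 0.083 0.085 0.087 0.101]
0.19 87 [0.077 0.079 0.08  0.082 0.097]
0.205 84 [0.073 0.075 0.077 0.079 0.093]
0.22 92 [0.068 0.071 0.072 0.078 0.089]
0.235 74 [0.065 0.067 0.069 0.081 0.084]
0.25 80 [0.047 0.048 0.051 0.077 0.08 ]
0.265 317 [0.047 0.051 0.058 0.067 0.075]
0.28 78 [0.052 0.054 0.055 0.056 0.06 ]
0.295 92 [0.049 0.051 0.051 0.052 0.057]
0.31 116 [0.049 0.051 0.052 0.054 0.056]
-0.05 0.05
0.1 126 [0.103 0.105 0.106 0.116 0.123]
0.115 128 [0.098 0.1   0.102 0.115 0.119]
0.13 128 [0.094 0.096 0.098 0.111 0.114]
0.145 143 [0.09  0.092 0.094 0.106 0.11 ]
0.16 136 [0.086 0.088 0.09  0.102 0.106]
0.175 150 [0.081 0.083 0.085 0.098 0.101]
0.19 158 [0.077 0.0
[... 173 characters left out ...]
9 0.065 0.08 ]
0.265 685 [0.047 0.052 0.063 0.069 0.075]
0.06 0.11
0.1 62 [0.102 0.105 0.106 0.12  0.124]
0.115 57 [0.098 0.1   0.102 0.116 0.119]
0.13 59 [0.094 0.097 0.098 0.112 0.115]
0.145 67 [0.09  0.092 0.094 0.108 0.111]
0.16 66 [0.085 0.088 0.089 0.103 0.107]
0.175 64 [0.08  0.083 0.085 0.099 0.102]
0.19 69 [0.075 0.078 0.08  0.095 0.098]
0.205 74 [0.071 0.074 0.075 0.09  0.094]
0.22 75 [0.067 0.069 0.071 0.087 0.09 ]
0.235 58 [0.064 0.066 0.068 0.083 0.086]
0.25 82 [0.045 0.048 0.06  0.078 0.081]
0.265 311 [0.046 0.052 0.058 0.069 0.076]
0.28 68 [0.052 0.054 0.054 0.056 0.061]
0.295 59 [0.049 0.051 0.052 0.053 0.055]
0.31 114 [0.049 0.051 0.053 0.054 0.057]
[-0.13903863  0.1364889 ]
```

Emit:
apply_moves(commands=[[-0.04,0,0,-0.14,-1],[-0.08,0,0,-0.28,-1],[-0.12,0,0,-0.42,-1],[-0.16,0,0,-0.56,-1],[-0.19,0,0,-0.7,-1],[-0.19,0,0,-0.84,-1],[-0.19,0,0,-0.993,-1],[-0.19,0,0,-0.993,-1],[-0.19,0,0,-0.993,-1],[-0.19,0,0,-0.993,-1]])

```text
time: 1.9
ee_pos: [0.1381, -0.5323, 0.4211]
tcp_rot: [-148.7, 90.0, 102.6]
wrist_force: [0.4, 1.5, -0.7]
opening: -0.0001
```

```bash
cat > cs.py <<'E'
from h import *
from scipy.spatial.transform import Rotation as Ro
p=np.load("pose.npy")
def state():
    o=bot.get_obs();c,s=np.cos(p[2]),np.sin(p[2])
    C=np.array([[c,s,0],[-s,c,0],[0,0,1]])
    t=C@(o["ee_pos"]-[p[0],p[1],0]); R=C@Ro.from_euler("xyz",o["tcp_rot"],degrees=True).as_matrix()
    print("t",round(o["time"],2),"tcp case",t.round(4),"F case",(C@o["wrist_force"]).round(1),"open",round(o["opening"],4)); 
    return t,R,o
def shift(R,d): return (R.T@np.array(d)).round(4)
E
python3 -c "
from cs import *
t,R,o=state();print(R.round(3));print(o['q'])
print(shift(R,np.array([.115,0,.42])-t),shift(R,[0,0,-.173]))"
```

```text
t 1.9 tcp case [-0.6553  0.2066  0.4211] F case [ 1.5  0.1 -0.7] open -0.0001
[[ 0.     0.011 -1.   ]
 [ 0.    -1.    -0.011]
 [-1.    -0.    -0.   ]]
[-7.54567578e+01  1.60543757e+01  4.55320453e+01  1.19498258e+02
  7.02732361e-04  3.33017286e+01]
[ 0.0013  0.2154 -0.7679] [1.73e-01 0.00e+00 1.00e-04]
```

Emit:
apply_moves(commands=[[0,0.012,-0.04,0,-1],[0,0.023,-0.08,0,-1],[0,0.034,-0.12,0,-1],[0,0.045,-0.16,0,-1],[0,0.056,-0.2,0,-1],[0,0.067,-0.24,0,-1],[0,0.078,-0.28,0,-1],[0,0.09,-0.32,0,-1],[0,0.101,-0.36,0,-1],[0,0.112,-0.4,0,-1],[0,0.112,-0.4,0,-1]])

```text
time: 3.0
ee_pos: [0.3745, -0.1862, 0.421]
tcp_rot: [-167.1, 89.9, 84.3]
wrist_force: [0.9, -0.9, 0.2]
opening: 0.0004
```

```bash
python3 -c "
from cs import *
t,R,o=state();print(o['q'])
print(shift(R,np.array([.115,0,.42])-t))"
```

```text
t 3.0 tcp case [-0.2503  0.0987  0.421 ] F case [-0.5 -1.1  0.2] open 0.0004
[-2.64862125e+01 -3.47471581e+00  2.39487360e+01  1.17448878e+02
  6.70283897e-02  8.21269595e+01]
[ 0.0014  0.1038 -0.3639]
```

Emit:
apply_moves(commands=[[0,0.012,-0.04,0,-1],[0,0.023,-0.08,0,-1],[0,0.034,-0.12,0,-1],[0,0.045,-0.16,0,-1],[0,0.056,-0.2,0,-1],[0,0.067,-0.24,0,-1],[0,0.078,-0.28,0,-1],[0,0.09,-0.32,0,-1],[0,0.104,-0.364,0,-1],[0,0.104,-0.364,0,-1],[0,0.104,-0.364,0,-1]])

```text
time: 4.1
ee_pos: [0.5904, 0.1261, 0.4191]
tcp_rot: [-76.7, 89.8, 174.7]
wrist_force: [0.3, -0.4, 0.8]
opening: -0.0
```

```bash
python3 - <<'E'
from cs import *
t,R,o=state();print(o['q'],shift(R,np.array([.118,0,.247])-t))
E
```

```text
t 4.1 tcp case [ 0.1161 -0.0012  0.4191] F case [-0.3 -0.4  0.8] open -0.0
[1.20317010e+01 2.69778551e+01 6.01386221e+01 1.23343150e+02
 5.68860113e-02 1.20669781e+02] [ 0.1721 -0.0006 -0.0021]
```

Emit:
apply_moves(commands=[[0.04,0,-0.003,0,-1],[0.08,0,-0.003,0,-1],[0.12,0,-0.003,0,-1],[0.15,0,-0.003,0,-1],[0.172,0,-0.003,0,-1],[0.172,0,-0.003,0,-1]])

```text
time: 4.7
ee_pos: [0.5887, 0.1273, 0.2454]
tcp_rot: [-66.5, 89.6, -175.3]
wrist_force: [-0.8, 1.2, 0.4]
opening: 0.0001
```

```bash
cat > arc.py <<'E'
from cs import *
import sys
t,R,o=state()
for a in map(float,sys.argv[1:]):
    f=np.radians(a);r=.165
    x=.096-r*np.cos(f)+.03*np.sin(f)+.011; z=.08+r*np.sin(f)+.03*np.cos(f)
    print(a,shift(R,np.array([x,0,z])-t))
E
python3 arc.py 82 78 74 70 66 62 58 54 50 46 42 38
```

```text
t 4.7 tcp case [0.1166 0.0008 0.2454] F case [0.9 1.2 0.4] open 0.0001
82.0 [-0.0022  0.0008  0.0028]
78.0 [-0.0022  0.0006  0.0145]
74.0 [-0.0014  0.0005  0.0262]
70.0 [0.0002 0.0004 0.0378]
66.0 [0.0026 0.0003 0.0493]
62.0 [0.0058 0.0002 0.0605]
58.0 [0.0097 0.0001 0.0715]
54.0 [ 0.0145 -0.      0.0822]
50.0 [ 0.0199 -0.0001  0.0926]
46.0 [ 0.0261 -0.0002  0.1025]
42.0 [ 0.033  -0.0003  0.112 ]
38.0 [ 0.0405 -0.0003  0.121 ]
```

Emit:
apply_moves(commands=[[-0.002,0.001,0.008,0,-1],[-0.002,0.001,0.015,0,-1],[-0.002,0.001,0.021,0,-1],[-0.001,0.001,0.026,0,-1],[0,0,0.032,0,-1],[0,0,0.038,0,-1],[0.002,0,0.044,0,-1],[0.003,0,0.049,0,-1],[0.006,0,0.06,0,-1]])

```text
time: 5.6
ee_pos: [0.5693, 0.0704, 0.2395]
tcp_rot: [-68.9, 89.6, -177.6]
wrist_force: [0.8, 1.3, 1.0]
opening: 0.0001
```

```bash
python3 arc.py 58 54 50 46 42 38 34 30 26 22; python3 - <<'E'
from h import *
c=cams.camera("side");cv2.imwrite("pics/side1.png",cv2.resize(c["frame"][60:320,100:400],(800,600)))
E
```

```text
t 5.6 tcp case [0.0564 0.0003 0.2395] F case [ 1.4 -0.3  1. ] open 0.0001
58.0 [0.0037 0.0001 0.0114]
54.0 [0.0084 0.     0.0221]
50.0 [ 0.0139 -0.      0.0325]
46.0 [ 0.0201 -0.0001  0.0424]
42.0 [ 0.0269 -0.0002  0.0519]
38.0 [ 0.0344 -0.0003  0.0609]
34.0 [ 0.0425 -0.0003  0.0693]
30.0 [ 0.0512 -0.0004  0.0772]
26.0 [ 0.0604 -0.0004  0.0844]
22.0 [ 0.0701 -0.0004  0.091 ]
```

View pics/side1.png

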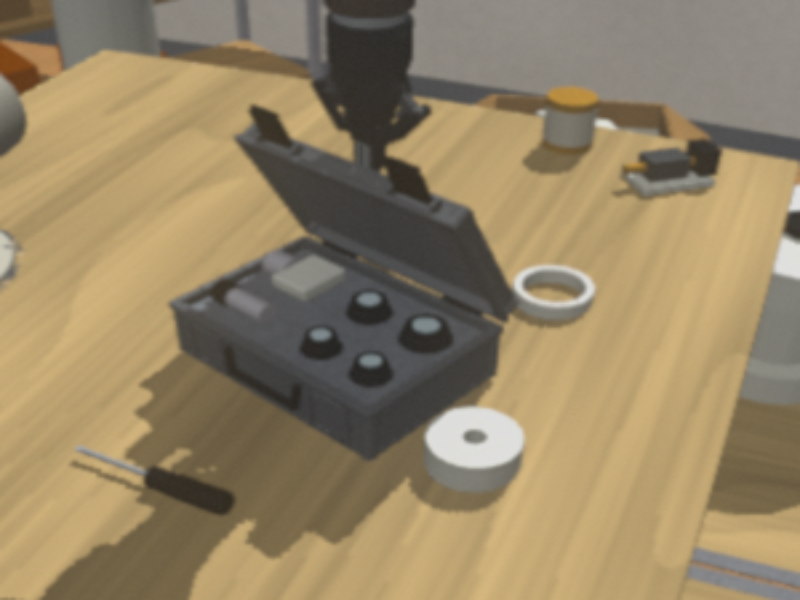

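The lid has come forward to about 60°. The shut fingers at (365,150) are behind it, midway between the latches (270,125) and (408,180), and the case and the other items haven't moved. I'll carry on along the arc.

Emit:
apply_moves(commands=[[0.004,0,0.011,0,-1],[0.008,0,0.022,0,-1],[0.014,0,0.032,0,-1],[0.02,0,0.042,0,-1],[0.027,0,0.052,0,-1],[0.034,0,0.061,0,-1],[0.0425,0,0.069,0,-1],[0.051,0,0.077,0,-1],[0.06,0,0.084,0,-1],[0.07,0,0.091,0,-1]])

```text
time: 6.65
ee_pos: [0.5386, -0.018, 0.1685]
tcp_rot: [-61.2, 89.6, -170.0]
wrist_force: [-0.1, -0.2, 1.3]
opening: 0.0002
```

```bash
python3 arc.py 19 16 13 10 7 5 3 1.5 0 -1 -2
```

```text
t 6.65 tcp case [-0.0371 -0.0002  0.1685] F case [-0.2  0.   1.3] open 0.0002
19.0 [ 0.0065 -0.0002  0.0021]
16.0 [ 0.0142 -0.0002  0.0062]
13.0 [ 0.0222 -0.0002  0.0098]
10.0 [ 0.0304 -0.0002  0.0131]
7.0 [ 0.0387 -0.0002  0.0159]
5.0 [ 0.0443 -0.0001  0.0175]
3.0 [ 0.05   -0.0001  0.0189]
1.5 [ 0.0543 -0.0001  0.0198]
0.0 [ 0.0586 -0.0001  0.0207]
-1.0 [ 0.0615 -0.0001  0.0212]
-2.0 [ 0.0644 -0.0001  0.0216]
```

Emit:
apply_moves(commands=[[0.0065,0,0.002,0,-1],[0.014,0,0.006,0,-1],[0.022,0,0.01,0,-1],[0.03,0,0.013,0,-1],[0.038,0,0.016,0,-1],[0.044,0,0.0175,0,-1],[0.05,0,0.019,0,-1],[0.054,0,0.02,0,-1],[0.0585,0,0.0205,0,-1],[0.0605,0,0.021,0,-1],[0.061,0,0.021,0,-1],[0.061,0,0.021,0,-1]])

```text
time: 7.85
ee_pos: [0.5318, -0.0376, 0.1099]
tcp_rot: [-61.7, 89.7, -170.4]
wrist_force: [-7.2, 1.9, 16.8]
opening: 0.0004
```

```bash
python3 -c "
from cs import *
t,R,o=state()"
```

```text
t 7.85 tcp case [-0.0579 -0.0003  0.1099] F case [-0.6  7.4 16.8] open 0.0004
```

Emit:
apply_moves(commands=[[-0.02,0,0,0,-1],[-0.05,0,0,0,-1],[-0.09,0,0,0,-1],[-0.12,0,0,0,-1],[-0.12,0,0,0,-1]])

```text
time: 8.35
ee_pos: [0.5337, -0.0375, 0.2343]
tcp_rot: [77.3, 89.9, -31.4]
wrist_force: [0.8, -0.2, -0.2]
opening: 0.0002
```

```bash
cat > look.py <<'E'
from cs import *
import sys
state(); n=sys.argv[1]
for cn in("side","top"):
    c=cams.camera(cn);W=pts(c);np.save(f"{cn}{n}.npy",W)
    if cn=="side": cv2.imwrite(f"pics/side{n}.png",cv2.resize(c["frame"][60:320,100:400],(800,600)))
    Q=W.reshape(-1,3);Q=Q[np.isfinite(Q).all(1)];d=Q[:,:2]-p[:2];cc,s=np.cos(p[2]),np.sin(p[2])
    L=np.c_[d@[cc,s],d@[-s,cc],Q[:,2]]
    top=L[(abs(L[:,0])<.13)&(abs(L[:,1])<.15)&(L[:,2]>.1)&(L[:,2]<.118)]
    print(cn,"top z",np.percentile(top[:,2],[5,50,95]).round(4),"x",np.percentile(top[:,0],[1,99]).round(4),"y",np.percentile(top[:,1],[1,99]).round(4))
    k=top[abs(top[:,1])<.12]; A=np.c_[k[:,:2],np.ones(len(k))]; print(" top plane slope",np.linalg.lstsq(A,k[:,2],rcond=None)[0].round(4))
    for sg in(1,-1):
        l=L[(abs(L[:,1]-sg*.085)<.035)&(L[:,0]<-.096)&(L[:,0]>-.17)&(L[:,2]>.04)&(L[:,2]<.16)]
        print(" latch",sg,len(l))
        for x in np.arange(-.16,-.096,.008):
            m=l[(l[:,0]>=x)&(l[:,0]<x+.008)]
            if len(m): print("  ",round(x,3),len(m),"z",np.percentile(m[:,2],[5,50,95]).round(3),"y",np.percentile(m[:,1],[5,50,95]).round(3))
E
python3 look.py 2
```

```text
t 8.35 tcp case [-0.0572 -0.0021  0.2343] F case [ 0.1 -0.8 -0.2] open 0.0002
side top z [0.1023 0.1107 0.1128] x [-0.1234  0.0911] y [-0.1352  0.1309]
 top plane slope [0.0205 0.0007 0.1104]
 latch 1 241
   -0.144 31 z [0.102 0.104 0.107] y [0.066 0.082 0.101]
   -0.136 30 z [0.1   0.102 0.104] y [0.064 0.082 0.101]
   -0.128 34 z [0.1   0.102 0.103] y [0.063 0.082 0.101]
   -0.12 34 z [0.098 0.101 0.103] y [0.065 0.081 0.103]
   -0.112 30 z [0.098 0.1   0.102] y [0.067 0.081 0.102]
   -0.104 82 z [0.056 0.098 0.103] y [0.057 0.068 0.106]
 latch -1 293
   -0.152 5 z [0.104 0.106 0.109] y [-0.096 -0.086 -0.075]
   -0.144 39 z [0.1   0.105 0.107] y [-0.102 -0.089 -0.069]
   -0.136 43 z [0.1   0.102 0.104] y [-0.105 -0.087 -0.068]
   -0.128 41 z [0.099 0.101 0.103] y [-0.105 -0.085 -0.067]
   -0.12 44 z [0.099 0.101 0.103] y [-0.106 -0.087 -0.066]
   -0.112 39 z [0.098 0.1   0.101] y [-0.105 -0.087 -0.068]
   -0.104 82 z [0.059 0.099 0.103] y [-0.112 -0.096 -0.061]
top top z [0.1061 0.1094 0.1129] x [-0.0392  0.0932] y [-0.1275  0.1332]
 top plane slope [-0.0014  0.0029  0.1095]
 latch 1 0
 latch -1 0
```

View pics/side2.png

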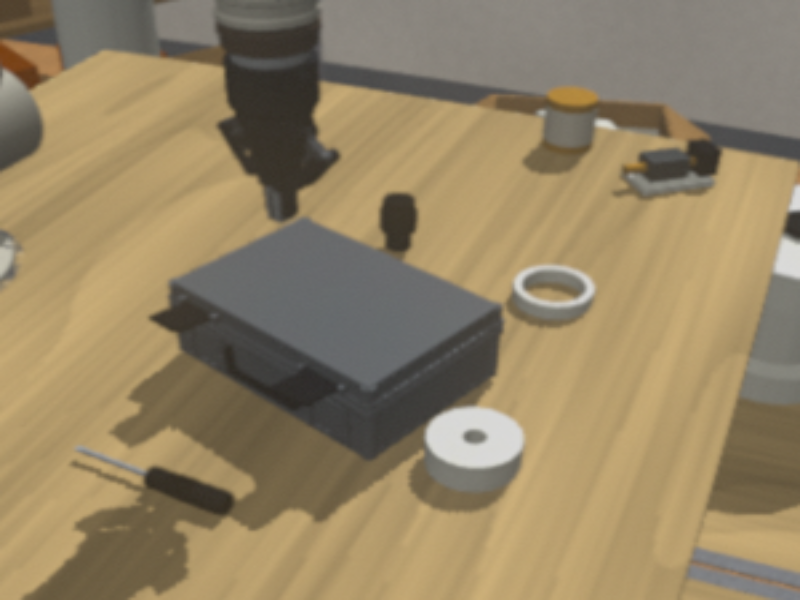

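The lid lies shut: its top is level at z ≈ 0.110. Both latches stand out at about 98°, at (185,315) and (305,385) in the crop, and nothing else has moved. I'll do the left latch first.

Emit:
apply_moves(commands=[[0,-0.025,0.025,0,-1],[0,-0.055,0.055,0,-1],[0.02,-0.086,0.088,0,-1],[0.05,-0.086,0.088,0,-1],[0.08,-0.086,0.088,0,-1],[0.1,-0.086,0.088,0,-1],[0.1,-0.086,0.088,0,-1],[0.1,-0.086,0.088,0,-1]])

```text
time: 9.25
ee_pos: [0.4222, -0.0931, 0.1301]
tcp_rot: [-66.0, 89.7, -174.7]
wrist_force: [-0.3, 0.3, 0.4]
opening: 0.0002
```

```bash
cat > larc.py <<'E'
from cs import *
import sys
y=float(sys.argv[1]);t,R,o=state();print(R.round(2).tolist())
for a in map(float,sys.argv[2:]):
    f=np.radians(a);r=.036;h=.0025
    x=-.100-r*np.sin(f)-h*np.cos(f)-.011; z=.096-r*np.cos(f)+h*np.sin(f)
    print(a,np.round([x,z],4),shift(R,np.array([x,y,z])-t))
E
python3 larc.py .084 110 100 90 80 70 60 50 40 30 20 10 0
```

```text
t 9.25 tcp case [-0.1467  0.0847  0.1301] F case [0.1 0.4 0.4] open 0.0002
[[-0.0, 0.01, -1.0], [0.0, -1.0, -0.01], [-1.0, -0.0, 0.0]]
110.0 [-0.144   0.1107] [ 0.0194  0.0008 -0.0027]
100.0 [-0.146   0.1047] [ 0.0254  0.0008 -0.0007]
90.0 [-0.147   0.0985] [0.0316 0.0008 0.0003]
80.0 [-0.1469  0.0922] [0.0379 0.0008 0.0002]
70.0 [-0.1457  0.086 ] [ 0.0441  0.0009 -0.001 ]
60.0 [-0.1434  0.0802] [ 0.0499  0.0009 -0.0033]
50.0 [-0.1402  0.0748] [ 0.0553  0.001  -0.0066]
40.0 [-0.1361  0.07  ] [ 0.0601  0.0011 -0.0107]
30.0 [-0.1312  0.0661] [ 0.064   0.0011 -0.0156]
20.0 [-0.1257  0.063 ] [ 0.067   0.0012 -0.0211]
10.0 [-0.1197  0.061 ] [ 0.0691  0.0013 -0.0271]
0.0 [-0.1135  0.06  ] [ 0.07    0.0014 -0.0333]
```

Emit:
apply_moves(commands=[[0.019,0.001,-0.003,0,-1],[0.025,0.001,-0.001,0,-1],[0.032,0.001,0,0,-1],[0.038,0.001,0,0,-1],[0.044,0.001,-0.001,0,-1],[0.05,0.001,-0.003,0,-1],[0.055,0.001,-0.0065,0,-1],[0.06,0.001,-0.0105,0,-1],[0.064,0.001,-0.0155,0,-1],[0.067,0.001,-0.021,0,-1],[0.069,0.001,-0.027,0,-1],[0.069,0.001,-0.027,0,-1]])

```text
time: 10.45
ee_pos: [0.4314, -0.067, 0.0606]
tcp_rot: [-72.8, 89.7, 178.5]
wrist_force: [-0.8, -0.4, 0.0]
opening: 0.0001
```

```bash
python3 larc.py .084 10 0
```

```text
t 10.45 tcp case [-0.119   0.0846  0.0606] F case [-0.6  0.6  0. ] open 0.0001
[[-0.0, 0.01, -1.0], [0.01, -1.0, -0.01], [-1.0, -0.01, 0.0]]
10.0 [-0.1197  0.061 ] [-0.0004  0.0006  0.0007]
0.0 [-0.1135  0.06  ] [ 0.0006  0.0007 -0.0055]
```

Now I'll press inward gently.

Emit:
apply_moves(commands=[[0,0.001,-0.002,0,-1],[0,0.001,-0.004,0,-1],[0,0.001,-0.006,0,-1],[0,0.001,-0.008,0,-1],[0,0.001,-0.008,0,-1]])

```text
time: 10.95
ee_pos: [0.434, -0.0608, 0.0604]
tcp_rot: [-51.4, 89.5, -160.2]
wrist_force: [-6.5, -11.2, -0.4]
opening: -0.0001
```

```bash
python3 larc.py .084 0
```

```text
t 10.95 tcp case [-0.1123  0.0842  0.0604] F case [-12.7   2.4  -0.4] open -0.0001
[[-0.01, 0.01, -1.0], [0.01, -1.0, -0.01], [-1.0, -0.01, 0.01]]
0.0 [-0.1135  0.06  ] [0.0004 0.0002 0.0012]
```

Emit:
apply_moves(commands=[[0,0,0.02,0,-1],[0,0,0.045,0,-1],[-0.03,0,0.045,0,-1],[-0.07,0,0.045,0,-1],[-0.1,0.04,0.04,0,-1],[-0.1,0.08,0.035,0,-1],[-0.1,0.12,0.035,0,-1],[-0.1,0.17,0.035,0,-1],[-0.085,0.17,0.035,0,-1],[-0.07,0.17,0.035,0,-1],[-0.07,0.17,0.035,0,-1]])

```text
time: 12.05
ee_pos: [0.5824, -0.1477, 0.1268]
tcp_rot: [-65.0, 89.3, -173.8]
wrist_force: [-0.4, 0.2, 0.3]
opening: 0.0001
```

```bash
python3 larc.py -.086 110 100 90 80 70 60 50 40 30 20 10 0
```

```text
t 12.05 tcp case [-0.1449 -0.0847  0.1268] F case [0.1 0.5 0.3] open 0.0001
[[-0.01, 0.01, -1.0], [0.01, -1.0, -0.01], [-1.0, -0.01, 0.0]]
110.0 [-0.144   0.1107] [ 0.0162  0.0015 -0.001 ]
100.0 [-0.146   0.1047] [0.0221 0.0016 0.001 ]
90.0 [-0.147   0.0985] [0.0283 0.0016 0.002 ]
80.0 [-0.1469  0.0922] [0.0346 0.0017 0.0018]
70.0 [-0.1457  0.086 ] [0.0408 0.0018 0.0006]
60.0 [-0.1434  0.0802] [ 0.0466  0.0019 -0.0017]
50.0 [-0.1402  0.0748] [ 0.052   0.0019 -0.005 ]
40.0 [-0.1361  0.07  ] [ 0.0567  0.002  -0.0091]
30.0 [-0.1312  0.0661] [ 0.0607  0.0021 -0.014 ]
20.0 [-0.1257  0.063 ] [ 0.0637  0.0022 -0.0196]
10.0 [-0.1197  0.061 ] [ 0.0657  0.0023 -0.0255]
0.0 [-0.1135  0.06  ] [ 0.0667  0.0024 -0.0317]
```

Emit:
apply_moves(commands=[[0.016,0.0015,-0.001,0,-1],[0.022,0.0015,0.001,0,-1],[0.028,0.0015,0.002,0,-1],[0.035,0.002,0.002,0,-1],[0.041,0.002,0.0005,0,-1],[0.0465,0.002,-0.0015,0,-1],[0.052,0.002,-0.005,0,-1],[0.0565,0.002,-0.009,0,-1],[0.0605,0.002,-0.014,0,-1],[0.0635,0.002,-0.0195,0,-1],[0.0655,0.002,-0.0255,0,-1],[0.0655,0.002,-0.0255,0,-1]])

```text
time: 13.25
ee_pos: [0.5918, -0.1234, 0.0607]
tcp_rot: [-68.1, 89.3, -176.8]
wrist_force: [0.2, 0.3, 0.2]
opening: 0.0001
```

Emit:
apply_moves(commands=[[0,0,-0.002,0,-1],[0,0,-0.004,0,-1],[0,0,-0.006,0,-1],[0,0,-0.008,0,-1],[0,0,-0.008,0,-1]])

```text
time: 13.75
ee_pos: [0.594, -0.117, 0.0605]
tcp_rot: [-58.1, 89.2, -166.8]
wrist_force: [-2.2, -11.0, -2.6]
opening: -0.0
```

```bash
python3 larc.py -.084 0
```

```text
t 13.75 tcp case [-0.1121 -0.0853  0.0605] F case [-11.2  -1.6  -2.6] open -0.0
[[-0.01, 0.01, -1.0], [0.01, -1.0, -0.01], [-1.0, -0.01, 0.01]]
0.0 [-0.1135  0.06  ] [ 0.0005 -0.0013  0.0014]
```

The same firm stop again. I'll back out, rise clear and check.

Emit:
apply_moves(commands=[[0,0,0.02,0,-1],[0,0,0.045,0,-1],[-0.03,0,0.05,0,-1],[-0.07,0,0.05,0,-1],[-0.11,0,0.06,0,-1],[-0.15,0,0.1,0,-1],[-0.18,0,0.14,0,-1],[-0.2,0,0.16,0,-1],[-0.2,0,0.16,0,-1],[-0.2,0,0.16,0,-1]])

```text
time: 14.75
ee_pos: [0.5454, -0.2679, 0.2619]
tcp_rot: [-58.6, 89.3, -167.5]
wrist_force: [0.5, 1.7, -1.1]
opening: -0.0
```

```bash
python3 look.py 3
```

```text
t 14.75 tcp case [-0.2705 -0.0897  0.2619] F case [ 1.7  0.  -1.1] open -0.0
side top z [0.1052 0.1107 0.1127] x [-0.0951  0.0928] y [-0.1351  0.13  ]
 top plane slope [0.0111 0.0013 0.1106]
 latch 1 178
   -0.112 1 z [0.101 0.101 0.101] y [0.072 0.072 0.072]
   -0.104 177 z [0.055 0.079 0.101] y [0.06  0.082 0.104]
 latch -1 250
   -0.104 250 z [0.055 0.08  0.101] y [-0.108 -0.086 -0.063]
top top z [0.1058 0.1093 0.1128] x [-0.089   0.0935] y [-0.1303  0.1325]
 top plane slope [0.0012 0.0029 0.1093]
 latch 1 40
   -0.104 40 z [0.095 0.099 0.103] y [0.062 0.083 0.108]
 latch -1 42
   -0.104 42 z [0.096 0.099 0.102] y [-0.107 -0.086 -0.063]
```

View pics/side3.png

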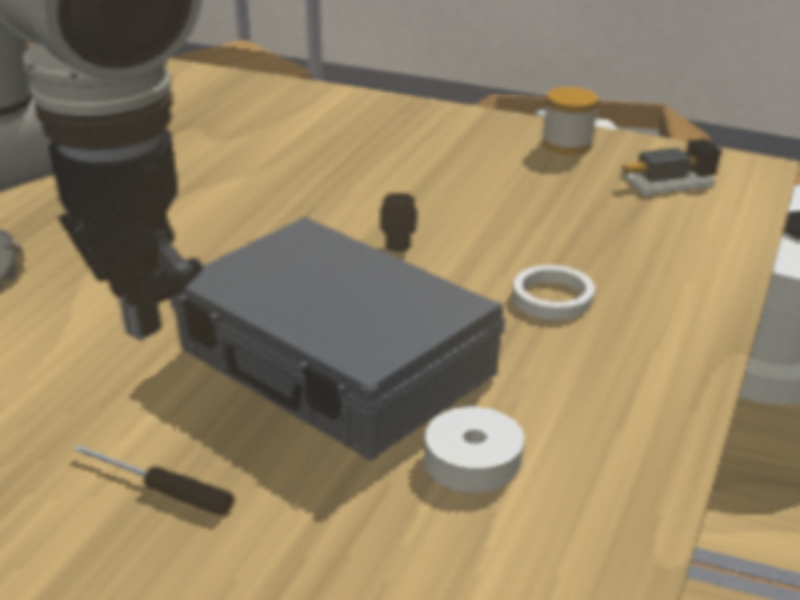

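Both latches lie on the front, at (200,320) and (322,390), and the lid is shut. The bystanders haven't moved. I'll put a number on the latch angle before handing in.

```bash
python3 - <<'E'
from cs import *
Q=np.load("side3.npy").reshape(-1,3);Q=Q[np.isfinite(Q).all(1)];d=Q[:,:2]-p[:2];c,s=np.cos(p[2]),np.sin(p[2])
L=np.c_[d@[c,s],d@[-s,c],Q[:,2]]
for y in(.084,-.085):
    m=L[(abs(L[:,1]-y)<.016)&(L[:,2]>.057)&(L[:,2]<.094)&(L[:,0]<-.08)&(L[:,0]>-.13)]
    f=np.polyfit(m[:,2],m[:,0],1);print(y,len(m),"slope rad",f[0].round(3),"x mid",np.median(m[:,0]).round(4))
m=L[(abs(abs(L[:,1])-.122)<.008)&(L[:,2]>.02)&(L[:,2]<.075)&(L[:,0]<-.07)&(L[:,0]>-.13)]
print("front face slope",np.polyfit(m[:,2],m[:,0],1)[0].round(3),np.median(m[:,0]).round(4))
E
```

```text
0.084 84 slope rad 0.027 x mid -0.0999
-0.085 110 slope rad 0.064 x mid -0.1001
front face slope -0.045 -0.0905
```

```bash
python3 - <<'E'
from cs import *
c,s=np.cos(p[2]),np.sin(p[2]);LL=[]
for _ in range(10):
    Q=pts(cams.camera("side")).reshape(-1,3);Q=Q[np.isfinite(Q).all(1)];d=Q[:,:2]-p[:2]
    LL.append(np.c_[d@[c,s],d@[-s,c],Q[:,2]])
L=np.vstack(LL)
for y in(.084,-.085):
  for w in (.016,):
    m=L[(abs(L[:,1]-y)<w)&(L[:,0]<-.08)&(L[:,0]>-.13)]
    print(y,[(round(z,3),np.median(q[:,0]).round(4),q[:,0].std().round(4)) for z in np.arange(.03,.105,.006) if len(q:=m[(m[:,2]>=z)&(m[:,2]<z+.006)])>5])
m=L[(abs(abs(L[:,1])-.122)<.008)&(L[:,0]<-.07)&(L[:,0]>-.13)]
print("face",[(round(z,3),np.median(q[:,0]).round(4)) for z in np.arange(.02,.105,.006) if len(q:=m[(m[:,2]>=z)&(m[:,2]<z+.006)])>5])
E
```

```text
0.084 [(np.float64(0.03), np.float64(-0.0902), np.float64(0.0009)), (np.float64(0.036), np.float64(-0.0905), np.float64(0.0009)), (np.float64(0.042), np.float64(-0.0901), np.float64(0.0009)), (np.float64(0.048), np.float64(-0.1002), np.float64(0.0054)), (np.float64(0.054), np.float64(-0.1008), np.float64(0.0029)), (np.float64(0.06), np.float64(-0.0997), np.float64(0.0025)), (np.float64(0.066), np.float64(-0.0999), np.float64(0.0014)), (np.float64(0.072), np.float64(-0.0998), np.float64(0.0016)), (np.float64(0.078), np.float64(-0.0996), np.float64(0.0018)), (np.float64(0.084), np.float64(-0.0999), np.float64(0.0012)), (np.float64(0.09), np.float64(-0.0991), np.float64(0.0051)), (np.float64(0.096), np.float64(-0.0976), np.float64(0.0047)), (np.float64(0.102), np.float64(-0.0897), np.float64(0.0033))]
-0.085 [(np.float64(0.03), np.float64(-0.09), np.float64(0.0009)), (np.float64(0.036), np.float64(-0.0893), np.float64(0.001)), (np.float64(0.042), np.float64(-0.0895), np.float64(0.0008)), (np.float64(0.048), np.float64(-0.102), np.float64(0.0048)), (np.float64(0.054), np.float64(-0.1014)
[... 444 characters left out ...]
0.005)), (np.float64(0.102), np.float64(-0.0896), np.float64(0.0026))]
face [(np.float64(0.02), np.float64(-0.0902)), (np.float64(0.026), np.float64(-0.0901)), (np.float64(0.032), np.float64(-0.0899)), (np.float64(0.038), np.float64(-0.0901)), (np.float64(0.044), np.float64(-0.0898)), (np.float64(0.05), np.float64(-0.09)), (np.float64(0.056), np.float64(-0.0901)), (np.float64(0.062), np.float64(-0.091)), (np.float64(0.068), np.float64(-0.0935)), (np.float64(0.074), np.float64(-0.0939)), (np.float64(0.08), np.float64(-0.0936)), (np.float64(0.086), np.float64(-0.0932)), (np.float64(0.092), np.float64(-0.0902)), (np.float64(0.098), np.float64(-0.0897)), (np.float64(0.104), np.float64(-0.0876))]
```

Over z = 0.060–0.088 both latches are vertical (x constant within 0.3 mm), 10 mm proud of the front as expected when flat. I'm handing in.

```bash
python3 -c "
from h import *
o=bot.get_obs();print(o['time'],o['wrist_force'].round(1));print(bot.job_done())"
```

```text
15.35 [-0.3  0.5  1. ]
the job is handed in; nothing more can be done
None
```

The case is closed: the lid is fully shut and both latches are flat. I handed the job in at 15.4 s; it reported no verdict.

**What I did:** With the fingers shut, I pushed the lid over along an arc about its hinge, at about 0.7 rad/s, and pressed it down until it stopped at z = 0.110 m with about 17 N. I then pressed the left latch and the right latch, each against a firm stop at about 12 N.

**Last checks:**
- **Lid:** its top is at about 0.110 m. The top camera shows it level (slope under 0.003 rad). The side camera gave a slope of 0.011–0.02, which I put down to stray points at the edges.
- **Latches:** a first single-frame fit gave tilts of 0.03 and 0.06 rad. The average of ten frames shows both vertical, within 0.3 mm over most of their length.
- **Case and other items:** I saw no movement in the pictures, though I did not measure the four bystanders' final positions.
- **Robot:** it was clear of everything at the end.

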